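Set out the food-testing bench

TASK

Set out the bench for the next food test: stand the white sample jar in the middle of the scale's pan and close it with its lid, and stand the dropper bottle, the metal cup and the small vial upright, each in the middle of its own black coaster. Looking out from the robot, the bottle goes on the leftmost coaster (left is +y), the vial on the rightmost and the cup on the coaster between them, wherever the scale happens to stand. Do not knock over or push away the swab stand.

Things in the scene. Friction and masses are not known exactly. Their poses are not given: they have to be found in the camera images.
- jar: open white plastic sample jar, plain cylinder 60 mm outer diameter, 70 mm tall, wall 3 mm (mouth 54 mm wide), 90 g, standing upright. Origin: centre of the underside, z up
- lid: loose white plastic lid of the jar, right way up, 50 g. From below: plug 42 mm diameter, 6 mm high; flange 64 mm diameter, 6 mm thick; round knob 22 mm diameter, 26 mm tall; 38 mm in all. Origin: centre of the plug's underside, z up. Seated, the flange rests on the jar's rim, the plug hangs inside with 6 mm to spare all round and this origin is 64 mm above the jar's origin
- bottle: tall white dropper bottle, body a cylinder 40 mm diameter up to 72 mm, then a narrow neck and grey dropper cap; 110 mm tall, 120 g, standing upright. Origin: centre of the underside, z up
- cup: small open metal cup, 46 mm outer diameter at the foot and 50 mm at the rim, 45 mm tall, wall 3 mm, 90 g, standing upright. Origin: centre of the underside, z up
- vial: small capped glass vial, 26 mm diameter (27 mm at its cap, which is the top 12 mm), 54 mm tall, 40 g, standing upright. Origin: centre of the underside, z up
- scale: fixed low white kitchen scale, body 140 x 120 mm, with a round steel pan of 104 mm diameter on top; the pan's surface is 30 mm above the table. Origin: on the table directly below the pan's centre, z up; the body reaches 82 mm to -x (the side with the display) and 58 mm to +x
- coaster_a: one of three identical fixed flat black rubber coasters: disc 96 mm diameter, 6 mm thick. Origin: centre of the underside (on the table), z up, x and y parallel to the world's. Which of the three is left, middle or right changes from start to start, and the scale may stand anywhere among them
- coaster_b: one of three identical fixed flat black rubber coasters: disc 96 mm diameter, 6 mm thick. Origin: centre of the underside (on the table), z up, x and y parallel to the world's. Which of the three is left, middle or right changes from start to start, and the scale may stand anywhere among them
- coaster_c: one of three identical fixed flat black rubber coasters: disc 96 mm diameter, 6 mm thick. Origin: centre of the underside (on the table), z up, x and y parallel to the world's. Which of the three is left, middle or right changes from start to start, and the scale may stand anywhere among them
- swab: light loose swab stand, to be left alone: red cap 40 mm diameter and 14 mm high with a thin white stick standing in it, 71 mm tall in all, 30 g; it stands in the far middle of the bench. Origin: centre of the underside, z up
Mind the look-alikes: they are no part of the job. Leave any blue or purple look-alike of the cup alone.

How it is judged:
By the outcome, as a careful person would: the job done as asked, in the order asked, and still so for the second after the job is handed in, with the robot touching nothing.
It also fails if it takes over 134 s, if anything falls off the work surface, if the arm or the gripper's body presses on something with over 40 N, if the wrist force passes 120 N, or if a joint passes its speed limit or range.

ROBOT

A 7-joint arm with a two-finger parallel gripper is mounted at the origin on the work surface. World frame = base frame: x ahead of the robot, y to its left, z up, the work surface at z = 0. Lengths are in m, angles in degrees, forces in N, time in s.
With the tool pointing down it reaches from about 0.425 to 0.975 m from the base axis. Payload 16.7 kg.
Tool frame: the origin (TCP) lies between the finger pads; the fingertips stand 11 mm ahead of it and the grasp point (between the pads) lies 8 mm behind it; z points along the fingers, y is the line along which they close (so a half turn about z gives the same grasp; the last joint's range is limited). The gripper opens to 85 mm and grips with 20 to 120 N. Pads are 22 mm wide; open, the fingers measure 114 mm over their backs; the gripper's body (76 mm by 85 mm) begins 54 mm behind the grasp point. The pads swing forward as they close: fully open they stand 13 mm farther back than shut.
Start: joints at [-74.972, 24.414, 4.234, 92.017, -1.954, 63.644, -3.845], TCP at [0.27, 0.619, 0.242] pointing down, gripper open.
Joint ranges: [-163.25, 163.25], [-28.42, 122.38], [-70.27, 78.77], [12.13, 141.07], [-58.53, 238.53], [9.26, 117.41], [-156.51, 156.51]. Speed limits (degrees/s): [108.29, 108.29, 136.94, 136.94, 172.46, 172.46, 172.46].

INTERFACE

Orientations are given as a 3x3 rotation matrix whose columns are the frame's x, y, z axes.
In Python, from workcell import goto, move_linear, move_joints, gripper_to, sleep, inverse_kinematics, read_state, camera, IKError, finish_job gives the robot as it stands. The module is installed in compiled form; this text tells all that it offers. Calls block until the motion is done:
- goto(position, orientation): joint-space move of the TCP to a pose.
- move_linear(position, frame=None, vel=0.15, threshold=None): straight line of the TCP; frame=None keeps the orientation; vel is the mean speed in m/s. With threshold (N) it stops when the force on the tool has changed by that much, and returns True; else False.
- move_joints(angles): joint-space move.
- gripper_to(opening, grasp_force=None): finger opening in m; grasp_force is the grip in N (None keeps the last); returns when the fingers have stopped.
- sleep(seconds).
- inverse_kinematics(position, orientation): joint angles nearest the present ones, or None.
- read_state(): the state.
- camera(name): name is "scene" or "top" or "wrist"; returns a dict with "image" (420x560x3 uint8, red, green, blue), "range_z" (420x560 float32, m along the optical axis (not along the pixel's ray), 0 where there is no reading), "mtx" (3x3 intrinsics, pixels), "cam_to_world" (4x4, takes a point from camera to world coordinates); the wrist camera has in their place "mount" (4x4, takes a point from camera to tool coordinates, whose origin is the TCP and whose axes are the flange's). Camera axes: x right, y down, z forward; pixel columns grow to the right and rows downward; lengths in m; the calibration is good to about 2 mm. A picture is of the moment at which its call begins: read the wrist's pose just before it.
A pose or a line that the arm cannot do raises IKError and nothing moves.
- finish_job(): hands the job in; it is judged then, once.
The state is a dict: "t": time; "joint_pos": joint angles; "qd": joint speeds; "joint_torque": joint torques, N m; "ee_pos": TCP position; "tool_rot": TCP orientation; "ft_force": force on the tool from outside, world axes, zero at the start; "wrist_torque": the same for the moment, N m; "gripper_width": finger opening in m; "gripper_force": force on a finger pad.
Only numpy, scipy, OpenCV 4.12 (cv2) and the standard library are available. Lean on these libraries where they do the work, as an engineer would, in place of code of your own. Each camera call takes 0.05 s, during which the arm holds its last target. There are 200 camera calls.

## Working session

There is one attempt and no reset: what is moved stays moved. The work goes in short steps, each a Python script; the robot and the scene stay as the last script left them, time stands still between calls to the robot, and variables do not carry over. Pictures are saved under pics/ and viewed, at most 14 in all, crops included, and the job is handed in when it is done.

```bash
mkdir -p pics; cat > h.py <<'E'
import numpy as np, cv2
from workcell import *
def snap(name):
    s=read_state(); c=camera(name)
    if name=="wrist":
        T=np.eye(4);T[:3,:3]=np.array(s["tool_rot"]);T[:3,3]=s["ee_pos"]; M=T@np.array(c["mount"])
    else: M=np.array(c["cam_to_world"])
    c["M"]=M; return c
def save(c,fn): cv2.imwrite("pics/"+fn,cv2.cvtColor(c["image"],cv2.COLOR_RGB2BGR))
def ray(c,u,v,z):
    d=c["M"][:3,:3]@np.linalg.solve(np.array(c["mtx"]),[u,v,1.]); o=c["M"][:3,3]
    return o+d*(z-o[2])/d[2]
def pts(c):
    v,u=np.mgrid[:420,:560]; Z=c["range_z"]
    p=np.stack([u,v,np.ones_like(u)],-1)@np.linalg.inv(np.array(c["mtx"])).T*Z[...,None]
    P=p@c["M"][:3,:3].T+c["M"][:3,3]; P[Z==0]=np.nan; return P
E
python3 - <<'E'
from h import *
for n in("top","scene"):
    c=snap(n);save(c,n+"0.png");np.savez(n+"0.npz",**{k:c[k] for k in("image","range_z","mtx","M")});print(n,c["M"].round(3).tolist(),np.array(c["mtx"]).tolist())
s=read_state();print(s["t"],s["tool_rot"],s["gripper_width"])
E
```

```text
top [[-0.009, -0.998, 0.069, 0.42], [-0.999, 0.007, -0.033, 0.013], [0.032, -0.069, -0.997, 0.927], [0.0, 0.0, 0.0, 1.0]] [[391.76307276955436, 0.0, 283.09392719322676], [0.0, 391.76307276955436, 204.83146984835128], [0.0, 0.0, 1.0]]
scene [[0.67, 0.578, -0.466, 0.904], [0.742, -0.506, 0.44, -0.427], [0.019, -0.64, -0.768, 0.763], [0.0, 0.0, 0.0, 1.0]] [[424.3347278541808, 0.0, 281.57824733167394], [0.0, 424.3347278541808, 204.17068086746826], [0.0, 0.0, 1.0]]
0.1 [[-9.16385585e-01  4.00296482e-01 -4.30487223e-04]
 [ 4.00296711e-01  9.16384926e-01 -1.10013968e-03]
 [-4.58900427e-05 -1.18047476e-03 -9.99999302e-01]] 0.08517099695693767
```

View pics/top0.png

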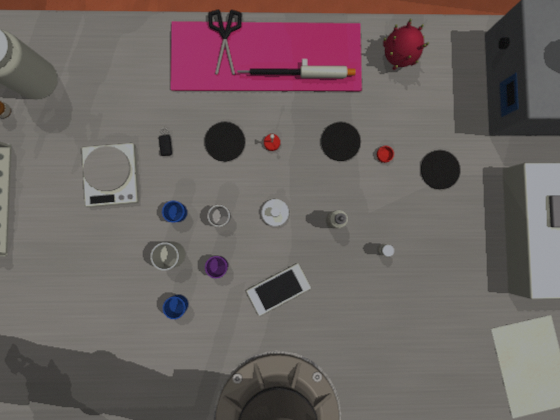

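View pics/scene0.png

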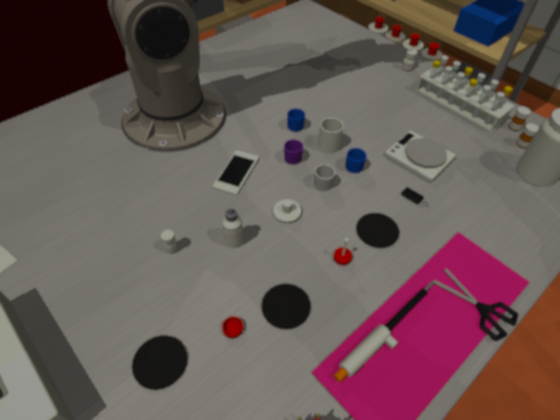

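The top view shows the jar (165,256), lid (275,212), bottle (338,219), vial (388,250), scale pan (107,168) and swab (271,142), with coasters at (225,142), (341,142) and (440,170). There are four cup candidates: grey (218,216), purple (217,266), and blue (175,212) and (176,307). Grey fits the metal cup, and the larger off-white vessel at (165,256) fits the jar. I'll confirm both in a crop and measure.

```bash
cat > m.py <<'E'
from h import *
cs={n:{k:v for k,v in np.load(n+"0.npz").items()} for n in("top","scene")}
im=cv2.cvtColor(cs["top"]["image"],cv2.COLOR_RGB2BGR)[110:320,70:310]
im2=cv2.cvtColor(cs["scene"]["image"],cv2.COLOR_RGB2BGR)[90:250,150:460]
cv2.imwrite("pics/crop.png",np.hstack([cv2.resize(im,(400,350),interpolation=cv2.INTER_CUBIC),cv2.resize(im2,(400,350),interpolation=cv2.INTER_CUBIC)]))
P={n:pts(c) for n,c in cs.items()}
g=dict(jar=(165,256),lid=(275,212),bottle=(338,219),cup=(218,216),vial=(388,250),swab=(271,142),blue1=(175,212),blue2=(176,307),purple=(217,266),red=(385,154))
for k,(u,v) in g.items():
    q=P["top"][v-8:v+9,u-8:u+9].reshape(-1,3); c0=np.nanmedian(ray(cs["top"],u,v,.04)[None],0)[:2]
    for n in P:
        A=P[n].reshape(-1,3); A=A[(np.hypot(*(A[:,:2]-c0).T)<.045)&(A[:,2]>.010)]
        if len(A)<5: print(k,n,"few");continue
        zt=np.percentile(A[:,2],97); B=A[A[:,2]>zt-.006]
        (x,y),r=cv2.minEnclosingCircle(B[:,:2].astype(np.float32))
        print(k,n,"z97 %.3f c %.3f %.3f r %.3f n %d guess"%(zt,x,y,r,len(B)),c0.round(3))
# discs: coasters and pan, ellipse centre rays in both views
for k,z,a,b in(("coL",.006,(225,142),(377,230)),("coM",.006,(341,142),(286,306)),("coR",.006,(440,170),(160,362))):
    o=[]
    for n,(u,v) in(("top",a),("scene",b)):
        gray=cs[n]["image"].max(2); m=(gray<60).astype(np.uint8)
        L,lab,st,ce=cv2.connectedComponentsWithStats(m); l=lab[v,u]
        cc,_=cv2.findContours((lab==l).astype(np.uint8),0,1); e=cv2.fitEllipse(cc[0]); R=np.array([ray(cs[n],*p[0],z)[:2] for p in cc[0]],np.float32)
        print(k,n,ray(cs[n],*e[0],z).round(4),"enclosing",np.round(cv2.minEnclosingCircle(R)[0],4),round(cv2.minEnclosingCircle(R)[1],4),"depth z",np.nanmedian(P[n][lab==l][:,2]).round(4))
for n,(u,v) in(("top",(107,168)),("scene",(426,152))):
    A=P[n][v-2:v+3,u-2:u+3].reshape(-1,3); print("pan",n,ray(cs[n],u,v,.03).round(3),np.nanmedian(A,0).round(3))
E
python3 m.py
```

```text
jar top z97 0.071 c 0.372 0.241 r 0.030 n 142 guess [0.369 0.248]
jar scene z97 0.069 c 0.372 0.241 r 0.031 n 124 guess [0.369 0.248]
lid top z97 0.039 c 0.467 0.001 r 0.011 n 72 guess [0.465 0.002]
lid scene z97 0.038 c 0.469 0.000 r 0.012 n 67 guess [0.465 0.002]
bottle top z97 0.108 c 0.450 -0.136 r 0.006 n 18 guess [ 0.448 -0.142]
bottle scene z97 0.102 c 0.450 -0.138 r 0.012 n 79 guess [ 0.448 -0.142]
cup top z97 0.046 c 0.459 0.129 r 0.025 n 91 guess [0.457 0.13 ]
cup scene z97 0.044 c 0.460 0.128 r 0.026 n 117 guess [0.457 0.13 ]
vial top z97 0.056 c 0.378 -0.251 r 0.014 n 111 guess [ 0.377 -0.254]
vial scene z97 0.054 c 0.379 -0.251 r 0.014 n 122 guess [ 0.377 -0.254]
swab top z97 0.069 c 0.634 0.007 r 0.005 n 16 guess [0.626 0.01 ]
swab scene z97 0.068 c 0.636 0.005 r 0.005 n 21 guess [0.626 0.01 ]
blue1 top z97 0.046 c 0.470 0.230 r 0.025 n 101 guess [0.467 0.227]
blue1 scene z97 0.045 c 0.472 0.230 r 0.027 n 102 guess [0.467 0.227]
blue2 top z97 0.047 c 0.256 0.225 r 0.025 n 103 guess [0.257 0.222]
blue2 scene z97 0.044 c 0.257 0.225 r 0.027 n 84 guess [0.257 0.222]
purple
[... 168 characters left out ...]
.020 n 68 guess [ 0.598 -0.254]
red scene z97 0.015 c 0.606 -0.263 r 0.020 n 114 guess [ 0.598 -0.254]
coL top [0.6359 0.1202 0.006 ] enclosing [0.6361 0.1205] 0.0477 depth z 0.0053
coL scene [0.6404 0.1164 0.006 ] enclosing [0.6393 0.1174] 0.0471 depth z 0.0049
coM top [ 0.6356 -0.1559  0.006 ] enclosing [ 0.6352 -0.1564] 0.0482 depth z 0.0052
coM scene [ 0.6404 -0.1597  0.006 ] enclosing [ 0.6394 -0.1584] 0.0472 depth z 0.0049
coR top [ 0.5667 -0.3954  0.006 ] enclosing [ 0.5669 -0.3953] 0.0483 depth z 0.0052
coR scene [ 0.5719 -0.3986  0.006 ] enclosing [ 0.5704 -0.3971] 0.0477 depth z 0.0047
pan top [0.569 0.384 0.03 ] [0.569 0.384 0.029]
pan scene [0.572 0.383 0.03 ] [0.571 0.385 0.029]
```

View pics/crop.png

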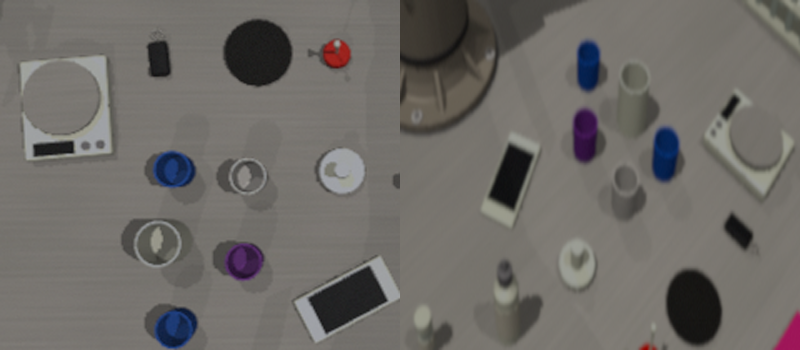

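The crop confirms it. The grey cup (218,216) is the metal one, with purple and blue cups around it. The tall open white jar is at (165,256), and the leftmost coaster is at (225,142). Next I move over the scale to refine the pan centre and then take the jar.

```bash
cat >> h.py <<'E'
D=np.array([[-1,0,0],[0,1,0],[0,0,-1.]])
def show(tag):
    s=read_state();print(tag,"t %.1f"%s["t"],np.round(s["ee_pos"],4),"w %.4f"%s["gripper_width"],"gf %.1f"%s["gripper_force"],"F",np.round(s["ft_force"],1))
E
python3 - <<'E'
from h import *
for n,p in dict(jar=(.372,.241),lid=(.468,.001),bottle=(.45,-.137),cup=(.46,.129),vial=(.379,-.251),pan=(.57,.385),L=(.638,.119),M=(.638,-.158),R=(.569,-.397)).items():
    for z in (.03,.22): 
        q=inverse_kinematics(np.array([*p,z]),D); print(n,z,None if q is None else np.round(q,0))
goto(np.array([.52,.385,.28]),D); show("pan")
c=snap("wrist");save(c,"wpan.png");np.savez("wpan.npz",**{k:c[k] for k in("image","range_z","mtx","M")})
goto(np.array([.372,.241,.20]),D); show("jar")
c=snap("wrist");save(c,"wjar.png");np.savez("wjar.npz",**{k:c[k] for k in("image","range_z","mtx","M")})
a=cv2.imread("pics/wpan.png");b=cv2.imread("pics/wjar.png");cv2.imwrite("pics/w1.png",cv2.resize(np.hstack([a,b]),(800,300)))
E
```

```text
jar 0.03 [-46.  23.   5. 130.  -4.  27.  53.]
jar 0.22 [-51.   4.  10. 122.  -1.  54.  50.]
lid 0.03 [-22.  25.  17. 128. -15.  29.  96.]
lid 0.22 [-38.   6.  33. 121.  -4.  54.  87.]
bottle 0.03 [-11.  26.  24. 128. -21.  30. 120.]
bottle 0.22 [-38.   8.  52. 121.  -8.  54. 109.]
cup 0.03 [-33.  25.  11. 126. -10.  29.  76.]
cup 0.22 [-42.   7.  20. 119.  -3.  54.  70.]
vial 0.03 [ -5.  28.  37. 130. -33.  31. 148.]
vial 0.22 [ 41.   6. -17. 120.   2.  55. 113.]
pan 0.03 [-42.  39.   3.  98.  -3.  43.  53.]
pan 0.22 [-44.  27.   6.  92.  -3.  62.  53.]
L 0.03 [-25.  36.  11. 104. -10.  40.  83.]
L 0.22 [-30.  24.  18.  98.  -8.  60.  81.]
M 0.03 [ -9.  39.  23. 104. -22.  42. 116.]
M 0.22 [-24.  30.  46.  98. -24.  63. 119.]
R 0.03 [  8.  43.  31.  99. -30.  46. 143.]
R 0.22 [ -9.  41.  62.  93. -38.  69. 151.]
pan t 1.4 [0.5191 0.3862 0.2798] w 0.0851 gf 0.0 F [ 0.1  0.3 -0.3]
jar t 2.3 [0.3726 0.2422 0.2006] w 0.0848 gf 0.0 F [0.5 0.5 0.1]
```

View pics/w1.png

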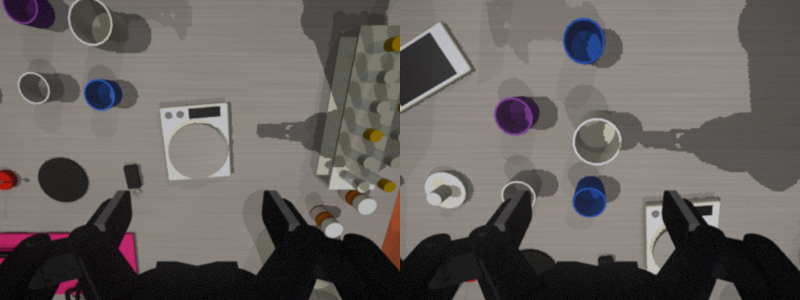

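The wrist views show the pan at about (277,210) in full pixels on the left and the jar at about (275,197) on the right, both in the clear. I'll refine both and pick up the jar.

```bash
cat >> h.py <<'E'
def top_circle(c,x,y,zmin,band=.006,rad=.05):
    "centre and height of the top band of a thing near (x,y), from the view's range image"
    A=pts(c).reshape(-1,3); A=A[(np.hypot(A[:,0]-x,A[:,1]-y)<rad)&(A[:,2]>zmin)]
    z=np.percentile(A[:,2],97); B=A[A[:,2]>z-band]
    (x,y),r=cv2.minEnclosingCircle(B[:,:2].astype(np.float32)); return np.round([x,y,r,z],4)
def blob(c,mask,u,v,z):
    "circle on plane z of the mask's component at pixel (u,v)"
    L,lab,st,ce=cv2.connectedComponentsWithStats(mask.astype(np.uint8)); 
    cc,_=cv2.findContours((lab==lab[v,u]).astype(np.uint8),0,1); k=max(cc,key=len)
    R=np.array([ray(c,*p[0],z)[:2] for p in k],np.float32); (x,y),r=cv2.minEnclosingCircle(R)
    m=R.astype(float); s=np.linalg.lstsq(np.c_[2*m,np.ones(len(m))],(m**2).sum(1),rcond=None)[0]
    return np.round([x,y,r,s[0],s[1]],4)
E
python3 - <<'E'
from h import *
def ld(f): return dict(np.load(f))
for f,u,v in(("wpan.npz",277,210),("top0.npz",107,168),("scene0.npz",426,152)):
    c=ld(f); g=c["image"].mean(2); t=(g[v-3:v+4,u-3:u+4].mean()); 
    print(f,t,[blob(c,np.abs(g-t)<d,u,v,.03) for d in(10,15,20)], np.nanmedian(pts(c)[v-5:v+6,u-5:u+6,2]).round(4))
print(top_circle(ld("wjar.npz"),.372,.241,.03),top_circle(ld("wpan.npz"),.372,.241,.03),"cup",top_circle(ld("wpan.npz"),.46,.129,.02))
E
```

```text
wpan.npz 139.16326530612247 [array([0.5779, 0.393 , 0.0652, 0.5696, 0.3896]), array([0.5833, 0.3046, 0.3422, 0.576 , 0.3339]), array([0.6326, 0.387 , 0.4037, 0.586 , 0.3785])] 0.0289
top0.npz 117.86394557823128 [array([ 4.649e-01, -6.000e-04,  7.933e-01,  4.401e-01,  1.140e-02]), array([ 4.661e-01, -5.000e-04,  7.941e-01,  4.203e-01,  1.260e-02]), array([ 4.661e-01, -5.000e-04,  7.941e-01,  5.057e-01,  4.000e-03])] 0.0292
scene0.npz 110.6938775510204 [array([0.3109, 0.0798, 0.7051, 0.3466, 0.0917]), array([0.2874, 0.1512, 0.7411, 0.3807, 0.0995]), array([0.2927, 0.1808, 0.7661, 0.3698, 0.1148])] 0.0289
[0.3562 0.2428 0.0327 0.283 ] [0.3681 0.244  0.0306 0.0698] cup [0.4566 0.1312 0.0255 0.0446]
```

```bash
python3 - <<'E'
from h import *
for f,u,v in(("wpan.npz",277,210),("top0.npz",107,168),("scene0.npz",422,155)):
    c=dict(np.load(f)); P=pts(c); 
    m=((np.hypot(P[...,0]-.57,P[...,1]-.385)<.11)&(P[...,2]>.012)&(P[...,2]<.034)).astype(np.uint8)
    L,lab,st,ce=cv2.connectedComponentsWithStats(m); B=P[lab==lab[v,u]]
    (r,wh,a)=cv2.minAreaRect(B[:,:2].astype(np.float32)); 
    print(f,"body rect",np.round(r,4),np.round(wh,3),round(a,1))
    h=np.histogram(B[:,2],bins=np.arange(.012,.035,.002));print(h[0])
    hi=B[B[:,2]>.0275]; print(" pan",len(hi),np.round(cv2.minEnclosingCircle(hi[:,:2].astype(np.float32)),4) if 0 else (np.round(cv2.minEnclosingCircle(hi[:,:2].astype(np.float32))[0],4),cv2.minEnclosingCircle(hi[:,:2].astype(np.float32))[1]),hi[:,:2].mean(0).round(4))
E
```

```text
wpan.npz body rect [0.5546 0.387 ] [0.14 0.12] 4.8
[  95  705 2781  858   34    3   24  531 4036  364    0]
 pan 4797 (array([0.5667, 0.3879]), 0.052131809294223785) [0.5651 0.388 ]
top0.npz body rect [0.5579 0.3834] [0.14  0.121] 4.7
[ 67 299 598 412 114   8  44 311 756 476  58]
 pan 1423 (array([0.5697, 0.3846]), 0.05226054787635803) [0.5693 0.3849]
scene0.npz body rect [0.5584 0.3828] [0.139 0.122] 4.1
[ 70 207 376 176  19  13  33 224 505 166  15]
 pan 783 (array([0.5704, 0.385 ]), 0.053323619067668915) [0.5711 0.3835]
```

Both fixed cameras agree on the pan at (0.570, 0.385, 0.029). The wrist camera has a constant offset of about (-3.5, +3) mm. I'll work in the fixed cameras' frame with a 1 mm lean toward the wrist.

```bash
cat >> h.py <<'E'
OFF=np.array([-.001,.001])
def yaw(deg):
    a=np.radians(deg); return np.array([[np.cos(a),-np.sin(a),0],[np.sin(a),np.cos(a),0],[0,0,1]])@D
def pick(xy,z,R,force,opening=.085,clear=.16):
    p=np.array(xy)+OFF; gripper_to(opening); goto(np.array([*p,clear]),R); 
    hit=move_linear(np.array([*p,z]),vel=.12,threshold=8); show("down hit=%s"%hit)
    if hit: return False
    gripper_to(0.0,force); sleep(.2); show("grip")
    move_linear(np.array([*p,clear]),vel=.12); show("up"); return True
def place(xy,z,R,clear,opening,up=.2):
    "z: TCP height with the thing just standing; stops at contact"
    p=np.array(xy)+OFF; goto(np.array([*p,clear]),R); 
    move_linear(np.array([*p,z+.015]),vel=.12); sleep(.2)
    hit=move_linear(np.array([*p,z-.004]),vel=.03,threshold=4); sleep(.2); show("placed hit=%s"%hit)
    gripper_to(opening); sleep(.2); e=read_state()["ee_pos"]
    move_linear(np.array([e[0],e[1],up]),vel=.12); show("clear")
E
python3 - <<'E'
from h import *
if pick((.372,.241),.042,D,30): 
    place((.570,.385),.042+.029,D,.18,.082)
    c=snap("wrist");save(c,"w2.png")
    goto(np.array([.45,.2,.25]),D)
    for n in("top","scene"):
        c=snap(n);save(c,n+"2.png");print(n,top_circle(c,.57,.385,.06))
E
```

```text
down hit=False t 4.0 [0.3714 0.2423 0.0426] w 0.0853 gf 0.0 F [ 0.2  0.8 -0.1]
grip t 4.6 [0.3713 0.2423 0.0427] w 0.0595 gf 29.5 F [-1.6 -1.3 12.1]
up t 5.7 [0.3707 0.2418 0.1594] w 0.0596 gf 32.5 F [ 0.  -0.6 -0.8]
placed hit=True t 8.5 [0.569  0.386  0.0723] w 0.0594 gf 32.4 F [1.  0.8 2.6]
clear t 10.3 [0.5683 0.3856 0.1991] w 0.0821 gf 0.0 F [-0.6 -0.4  0.5]Traceback (most recent call last):
  File "<stdin>", line 7, in <module>
  File "h.py", line 23, in top_circle
    z=np.percentile(A[:,2],97); B=A[A[:,2]>z-band]
    return _quantile_unchecked(
        a, q, axis, out, overwrite_input, method, keepdims, weights)
    return _ureduce(a,
                    func=_quantile_ureduce_func,
    ...<5 lines>...
                    overwrite_input=overwrite_input,
                    method=method)
    r = func(a, **kwargs)
    result = _quantile(arr,
                       quantiles=q,
    ...<2 lines>...
                       out=out,
                       weights=wgt)
    slices_having_nans = np.isnan(arr[-1, ...])
                                  ~~~^^^^^^^^^
IndexError: index -1 is out of bounds for axis 0 with size 0
```

```bash
python3 - <<'E'
from h import *
goto(np.array([.468,.001,.2]),D); show("lid")
ims=[]
for n in("top","scene"):
    c=snap(n);ims.append(c["image"][...,::-1])
    try: print(n,top_circle(c,.57,.385,.06),top_circle(c,.45,.129,.025)) 
    except Exception as e: print(n,"hidden")
cv2.imwrite("pics/c2.png",cv2.resize(np.hstack(ims+[cv2.imread("pics/w2.png")]),(800,200)))
E
```

```text
lid t 12.1 [0.4685 0.0018 0.1999] w 0.0822 gf 0.0 F [ 0.8  0.7 -0.3]
top [0.5679 0.3841 0.0307 0.1008] [0.4587 0.1298 0.0242 0.0455]
scene [0.5695 0.3832 0.0314 0.0995] [0.4594 0.128  0.0266 0.0452]
```

View pics/c2.png

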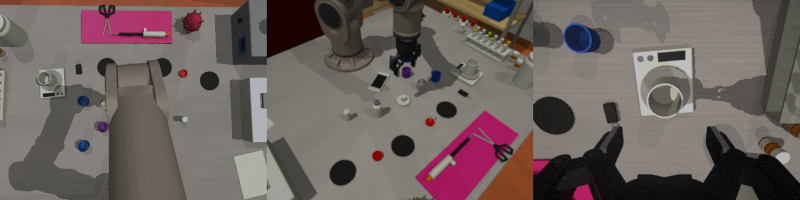

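The jar stands on the pan at (0.569, 0.384), 1–2 mm from the centre. Next is the lid.

```bash
sed -i 's/^OFF=.*/OFF=np.array([-.001,.002])/' h.py; python3 - <<'E'
from h import *
if pick((.468,.0005),.027,D,30,opening=.042,clear=.19):
    place((.5690,.3838),.027+.029+.064,D,.19,.045,up=.25)
    c=snap("wrist");save(c,"w3.png")
    goto(np.array([.45,-.137,.25]),D)
    ims=[c["image"][...,::-1]]
    for n in("top","scene"):
        c=snap(n);
        if n=="scene": ims.append(c["image"][...,::-1])
        print(n,"knob",top_circle(c,.57,.385,.09,.006),"flange",top_circle(c,.57,.385,.09,.04))
    cv2.imwrite("pics/c3.png",cv2.resize(np.hstack(ims),(800,300)))
E
```

```text
down hit=False t 14.4 [0.4674 0.0026 0.0275] w 0.0417 gf 0.0 F [ 0.3 -0.1 -0.4]
grip t 14.9 [0.4673 0.0026 0.0275] w 0.0200 gf 29.0 F [-1.1 -0.   7.8]
up t 16.4 [0.4666 0.0024 0.1894] w 0.0203 gf 29.3 F [-0.7 -0.1 -0.7]
placed hit=True t 19.4 [0.5678 0.3857 0.1212] w 0.0204 gf 30.0 F [0.5 0.4 2.1]
clear t 21.2 [0.5674 0.3855 0.2491] w 0.0454 gf 0.0 F [ 0.2  0.7 -0. ]
top knob [0.5678 0.3838 0.0113 0.1321] flange [0.5681 0.3837 0.0323 0.1321]
scene knob [0.5691 0.3842 0.0124 0.1313] flange [0.5682 0.3836 0.0338 0.1313]
```

View pics/c3.png

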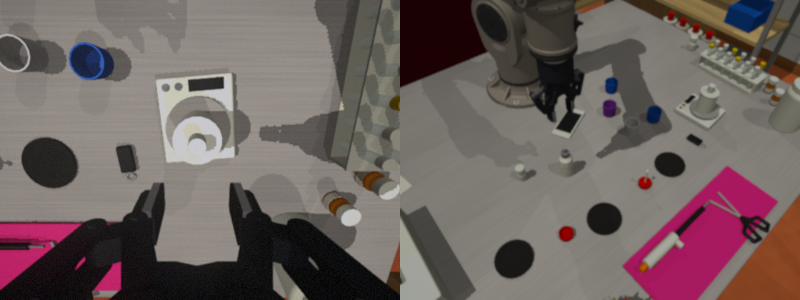

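The lid is seated: its top is at 0.132 m as expected and concentric with the jar. Now the bottle goes to the left coaster.

```bash
python3 - <<'E'
from h import *
if pick((.450,-.137),.058,D,30,opening=.065,clear=.20):
    place((.6377,.119),.058+.0055,D,.20,.065,up=.22)
    goto(np.array([.46,.131,.2]),D)
    for n in("top","scene"):
        c=snap(n);save(c,n+"4.png")
        try: print(n,"bottle",top_circle(c,.638,.119,.09,.012),"swab",top_circle(c,.635,.006,.03,.01,.03))
        except Exception: print(n,"hidden")
E
```

```text
down hit=False t 25.3 [ 0.4494 -0.1351  0.0586] w 0.0651 gf 0.0 F [ 0.2  0.5 -0.2]
grip t 25.8 [ 0.4495 -0.1351  0.0586] w 0.0391 gf 29.3 F [-0.7 -1.3  7.3]
up t 27.1 [ 0.4486 -0.1349  0.1994] w 0.0389 gf 30.2 F [ 0.3 -0.5 -2.3]
placed hit=True t 30.4 [0.6367 0.1205 0.0643] w 0.0391 gf 30.0 F [ 0.5 -2.3  5.2]
clear t 32.4 [0.6359 0.121  0.2192] w 0.0650 gf 0.0 F [1.  0.3 0. ]
top bottle [0.6358 0.1174 0.0116 0.115 ] swab [0.6346 0.0074 0.0049 0.0712]
scene bottle [0.6371 0.1171 0.0122 0.1143] swab [0.6362 0.0068 0.0047 0.0713]
```

```bash
python3 - <<'E'
from h import *
if pick((.4592,.1285),.024,D,30,opening=.072,clear=.20):
    place((.6374,-.1575),.024+.0055,D,.20,.070,up=.22)
    R=next(yaw(a) for a in(-45,-30,-60,-90) if inverse_kinematics(np.array([.378,-.249,.02]),yaw(a)) is not None and inverse_kinematics(np.array([.568,-.395,.02]),yaw(a)) is not None)
    print(R.round(2).tolist()); goto(np.array([.378,-.249,.2]),R); show("vial"); print(read_state()["joint_pos"])
    for n in("top","scene"):
        c=snap(n);save(c,n+"5.png")
        try: print(n,"cup",top_circle(c,.638,-.158,.03,.008),"vial",top_circle(c,.378,-.25,.03,.006,.03))
        except Exception: print(n,"hidden")
E
```

```text
down hit=False t 35.4 [0.4585 0.1306 0.0245] w 0.0722 gf 0.0 F [-0.9  0.2 -0.4]
grip t 35.9 [0.4585 0.1307 0.0247] w 0.0490 gf 28.9 F [-2.9 -0.3 11.1]
up t 37.5 [0.4579 0.1304 0.1994] w 0.0489 gf 31.1 F [ 0.6  0.  -1.5]
placed hit=True t 41.1 [ 0.6363 -0.1556  0.0303] w 0.0492 gf 31.6 F [ 1.  -1.4  2.3]
clear t 43.4 [ 0.6358 -0.1552  0.2193] w 0.0697 gf 0.0 F [-0.  -1.2  0.4]
[[-0.71, 0.71, 0.0], [0.71, 0.71, 0.0], [0.0, 0.0, -1.0]]
vial t 44.5 [ 0.3794 -0.2489  0.2004] w 0.0698 gf 0.0 F [0.8 0.9 1. ]
[-21.02572695   7.63712892  50.90016536 124.06631252  -7.57857023
  51.27466215  79.51546951]
top cup [ 0.6361 -0.1569  0.0252  0.052 ] vial [ 0.3754 -0.2247  0.0073  0.6071]
scene cup [ 0.6373 -0.1568  0.0253  0.0513] vial [ 0.3944 -0.261   0.0214  0.4785]
```

```bash
python3 - <<'E'
from h import *
R=yaw(-45)
if pick((.3785,-.251),.021,R,25,opening=.05,clear=.17):
    place((.5687,-.3962),.021+.0055,R,.17,.05,up=.22)
    goto(np.array([.40,.25,.3]),D); show("away"); ims=[]
    for n in("top","scene"):
        c=snap(n);ims.append(c["image"][...,::-1])
        for k,a in dict(vial=(.5687,-.396,.04,.006),cup=(.638,-.158,.03,.008),bottle=(.638,.119,.09,.012),lid=(.57,.385,.1,.04),swab=(.635,.006,.03,.01,.03)).items():
            try: print(n,k,top_circle(c,*a))
            except Exception: print(n,k,"hidden")
    cv2.imwrite("pics/c6.png",cv2.resize(np.hstack(ims),(800,300)))
E
```

```text
down hit=False t 46.6 [ 0.3779 -0.2491  0.0215] w 0.0503 gf 0.0 F [-0.8  0.5 -0.4]
grip t 47.1 [ 0.3777 -0.2491  0.0213] w 0.0255 gf 24.1 F [-0.9  0.6  7.3]
up t 48.5 [ 0.3772 -0.2488  0.1695] w 0.0260 gf 24.6 F [ 0.2 -0.3 -0.3]
placed hit=True t 51.5 [ 0.5674 -0.3939  0.0266] w 0.0257 gf 24.5 F [ 0.3  0.5 -0.7]
clear t 53.9 [ 0.5673 -0.3938  0.2193] w 0.0499 gf 0.0 F [ 0.8 -0.2 -0.5]
away t 56.2 [0.4005 0.2495 0.3   ] w 0.0499 gf 0.0 F [-0.4 -0.2  1. ]
top vial [ 0.5684 -0.3947  0.0136  0.0618]
top cup [ 0.6366 -0.1573  0.0254  0.0521]
top bottle [0.6359 0.1176 0.0118 0.1149]
top lid [0.5686 0.3836 0.0325 0.1322]
top swab [0.6342 0.0075 0.0047 0.0721]
scene vial [ 0.5701 -0.3943  0.0138  0.0607]
scene cup [ 0.637  -0.157   0.0254  0.0513]
scene bottle [0.6366 0.1165 0.0124 0.1145]
scene lid [0.5676 0.3837 0.0333 0.1315]
scene swab [0.6362 0.0054 0.0044 0.0709]
```

View pics/c6.png

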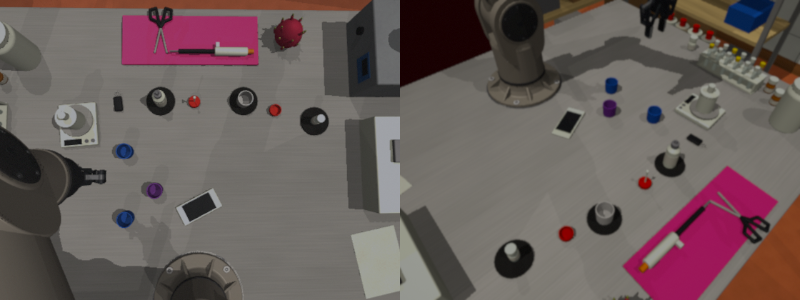

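All five things stand upright within about 2 mm of their targets, the lid is on, and the swab stand and look-alike cups have not moved. I'm handing the job in.

```bash
python3 -c "
from workcell import *
print(finish_job())"
```

```text
the job is handed in; nothing more can be done
None
```

I handed the job in at about 56 s: the jar is on the scale's pan with its lid seated, the bottle, cup and vial stand on the left, middle and right coasters, and the last camera check put everything within about 2 mm of centre with the swab stand unmoved.

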